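# Clamp a chair rail in the dowelling jig with the click knob

### The job

Slide the wooden chair rail along the dowelling jig's channel until its end sits fully home against the steel drill-bush block, without ramming it. Then tighten the black click knob on the bridge clockwise until its ratchet clicks over once (two clicks at most, never a third), and let go, leaving the rail clamped home and the other things on the bench alone.

Things in the scene. Friction and masses are not known exactly. Their poses are not given: they have to be found in the camera images.
- jig: Dowelling jig fixed to the bench. Origin: bench level, under the middle of the bridge; x runs along the channel to the bush block, y across, z up. Bridge over the channel: x = -17 to +17 mm, 112 mm wide, underside 72 mm and top 88 mm over the bench. Under it hangs a round sprung presser pad, 28 mm across, which the knob screws down 2.9 mm per radian; it starts 1.5 to 6 mm above the rail.
- bed: The jig's aluminium bed, 120 mm wide, 12 mm thick, from x = -190 to +90 mm; origin and axes as the jig's. Two steel fences on it (x = -190 to +55 mm, tops 20 mm over the bench) leave a channel 39 mm wide for the rail. The pad presses the rail down on this bed.
- stop: Steel drill-bush block, 30 x 70 x 54 mm, fixed on the bed at the far end of the channel; the rail's end must butt against its near face.
- stop_face (a point): Point on the near face of the bush block, in the channel's middle, 30 mm above the bench and 55 mm beyond the jig's origin along its x. Axes as the jig's: x points into the block.
- rail: Loose dark wooden chair rail, 290 x 36 x 36 mm, 0.15 to 0.31 kg, lying in the channel on the bed, its far part under the bridge; at the start its end is 25 to 60 mm short of the block. Origin: centre of its underside; x along its length towards the block, z up.
- rail_center (a point): Centre of the rail; axes as the rail's. Home, it lies 90 mm before the jig's origin and 30 mm above the bench. Grip the rail across its 36 mm width, 20 to 70 mm nearer the robot than this point, so that the gripper clears bridge and knob.
- rail_end (a point): Centre of the rail's far end face, 145 mm ahead of rail_center; axes as the rail's.
- knob_grip (a point): On the black knob's vertical axis, at the height to grip, 135 mm above the bench. The knob is a round skirt (62 mm across, top 113 mm above the bench) with an upright grip bar on it, 54 mm long, 14 mm thick, top 143 mm above the bench; x lies along the bar, z up. Clockwise seen from above tightens; it stays where it is let go. Turn and regrasp: the first click comes after 1 to 3 rad in all.
- collar (a point): Screw's steel collar under the knob, 90 mm above the bench; x lies along its pointer, which juts out under the knob's rim. It starts in line with the bar; the angle between them is the knob's slip, 0.52 rad (30 degrees) a click. Turning takes 0.17 N m, rising to 0.3 N m over the last 0.5 rad as the pad tightens; then the knob slips and the torque falls through zero and reverses in each click.
- glue: Glue bottle, 60 mm across, 150 mm high, bystander. Origin: centre of its underside.
- dowels: Clear divided dowel tray, 100 x 130 x 35 mm, bystander. Origin: centre of its underside.
- driver: Screwdriver lying on the bench, bystander.
- offcut: Wooden offcut, 120 x 35 x 22 mm, bystander. Origin: centre of its underside.
- mallet: Mallet lying on the bench, bystander.
- cup: White cup, 72 mm across, 90 mm high, bystander. Origin: centre of its underside.
- tape: Roll of paper tape, 90 mm across, 25 mm high, bystander. Origin: centre of its underside.

How it is judged (in metres and radians):
On the way, in this order (a step that is already met when the one before it is completed fails the run):
1. the rail's end sits home against the bush block (x of rail_end in the frame of stop_face above -0.0025 m), for 0.2 s.
2. the knob has clicked over at least once with the home rail pressed down on the bed (angle between the x axis of knob_grip and the x axis of collar, either way round above 0.4 rad and contact force between bed and rail above 15 N and x of rail_end in the frame of stop_face above -0.003 m), for 0.2 s.
At the end, for the whole second after the job is handed in: The rail's end is within 3 mm of the bush block's face, the pad holds the rail down on the bed with more than 15 N, the knob rests one or two clicks (0.4 to 1.2 rad) on from the collar's pointer, and the rail is at rest (all of step 2 and angle between the x axis of knob_grip and the x axis of collar, either way round below 1.2 rad and linear speed of rail below 0.01 m/s); the robot touches nothing.
It fails at once if the knob is turned into a third click (slip over 1.31 rad) (angle between the x axis of knob_grip and the x axis of collar, either way round above 1.31 rad).
It fails at once if the rail is rammed against the bush block (over 40 N) (contact force between rail and stop above 40 N).
It fails at once if a bystander is pushed more than 30 mm (distance of any of glue, dowels, driver, offcut, mallet, cup, tape from where it was at the start of the episode above 0.03 m).
It also fails if it takes over 72 s, if anything falls off the work surface, if the arm or the gripper's body presses on something with over 40 N, if the wrist force passes 120 N, or if a joint passes its speed limit or range.

### The arm

A 6-joint arm with a two-finger parallel gripper is mounted at the origin on the work surface. World frame = base frame: x ahead of the robot, y to its left, z up, the work surface at z = 0. Lengths are in mm, angles in rad, forces in N, time in s.
With the tool pointing down it reaches from about 400 to 925 mm from the base axis. Payload 12.5 kg.
Tool frame: the origin (TCP) lies at the very end of the fingers, on their centre line; the grasp point (between the pads) lies env.grip_point_offset behind it (env.grip_point_offset is the distance from the TCP to the grasp point, in mm); y points along the fingers, z is the direction in which the jaws open and shut, and the axes are right-handed (so a half turn about y gives the same grasp; the last joint's range is limited). The gripper opens to 95 mm and grips with 3 to 60 N. Pads are 20 mm wide; open, the fingers measure 119 mm over their backs; the gripper's body (75 mm by 180 mm) begins 59 mm behind the grasp point.
Start: joints at [-1.265, 0.491, 1.559, -0, 1.092, -0.106], TCP at [250.186, -572.76, 214.661] pointing down, gripper open.
Joint ranges: [-3.1, 3.1], [-0.84, 2.19], [0.05, 2.79], [-1.13, 4.28], [0.06, 2.93], [-2.69, 2.69]. Speed limits (rad/s): [2.22, 2.22, 2.79, 3.14, 3.14, 3.14].

### API

Orientations are given as [roll, pitch, yaw] about the fixed x, y, z axes, in that order (R = Rz(yaw) Ry(pitch) Rx(roll)).
In Python, from cell import readout, read_camera, env, nets gives the robot as it stands.
- The arm moves only by the tool apply_moves, never from a script. Its argument "increments" is a list of rows, each a list of 3 entries, a list of its own where there are three numbers: the shift along the tool's x, y, z in cm, then the turn, a rotation vector about the tool's x, y, z in degrees, then the finger opening in cm, from 0 to 9.51. A call has exactly 5 rows; each row shifts and turns the pose as measured when the row begins, along the tool's axes as they then stand; what a row does not reach is not made up. A row lasts 1/8 s, in which the tool goes at most 62.5 mm and 10.7 degrees, less where a joint would pass 70% of its speed; a pose out of reach is approached as far as the arm can. A call with a gripper value outside its range is refused whole. The fingers move at their own pace and stop on an object; the grip force is fixed at half the most. Time passes only in rows, so rows that do not move let the fingers close, or fill a call up. It gives the time, the measured TCP pose, the force and the opening at its end, in the units of the state.
- readout.state(): the state, without advancing time (a new reading comes with each control period).
- read_camera(name): name is "scene" or "top" or "wrist"; returns a dict with "img" (420x560x3 uint8, red, green, blue), "vfov" (degrees; the focal length in pixels is half the picture's height over the tangent of half this angle, whatever the lens; pixels are square), "cx", "cy" (the principal point, pixels), "rvec" (rotation vector, rad) and "tvec" (3), from world to camera coordinates, as OpenCV has them; the wrist camera has in their place "mount" (4x4, takes a point from camera to tool coordinates, whose origin is the TCP and whose axes are the tool frame's). Camera axes: x right, y down, z forward; pixel columns grow to the right and rows downward; lengths in mm; the calibration is good to about 2 mm. A picture is of the moment at which its call begins: read the wrist's pose just before it. There is no depth.
- env.job_done(): hands the job in, once; it reports no verdict.
Trained networks look in a picture, given as the dict that the camera call returned (one of the last four; its "shot" number tells which), for a name from the list of things; names that differ only in an ending like _2 or _b are one class to them, and where a whole thing is asked for, a point or a joint stands for the part that bears it (a point fixed in the world has none). Each returns a list of dicts, best first, with "confidence" (0 to 1); they miss things now and then, are a little off and sometimes report something else, mostly with a low value. They report only what shows in the picture. A call takes as long as a camera call.
- nets.look_for(picture, thing): "point" ([x, y, z] in mm, in the coordinates of the camera as it stood for that picture, good to about 4 mm: the middle of the surface that is visible of it).
- nets.mark_of(picture, thing): "point" ([x, y, z] in mm, in the coordinates of the camera as it stood for that picture, good to about 4 mm: a listed point, or the origin of a listed thing).
The state is a dict: "t": time; "joints": joint angles; "qvel": joint speeds; "tau": joint torques, N m; "eef_pos": TCP position; "tcp_rot": TCP orientation; "ft_force": force on the tool from outside, world axes, zero at the start; "moment": the same for the moment, N m; "opening": opening from 0.0 (shut) to 1.0 (fully open).
Only numpy, scipy, OpenCV 4.12 (cv2) and the standard library are available. Lean on these libraries where they do the work, as an engineer would, in place of code of your own. Each camera call takes 0.05 s, during which the arm holds its last target. There are 200 camera calls.

## Working session

There is one attempt and no reset: what is moved stays moved. The work goes in short steps, Python scripts to look and compute and a tool call to move; the robot and the scene stay as the last step left them, time stands still between calls to the robot, and variables do not carry over. Pictures are saved under pics/ and viewed, about 8 in all and at most 12, crops included, and the job is handed in when it is done.

Besides the shell and the picture viewer there is one more tool, called as a command line: name --argument value ..., lists and objects as JSON in quotes. apply_moves: Moves the arm, as the interface text tells. Its arguments: {"type":"object","properties":{"increments":{"type":"array"}},"required":["increments"]}

```bash
ls; mkdir -p pics; cat > h.py <<'E'
import numpy as np, cv2
from scipy.spatial.transform import Rotation as R
from cell import readout, read_camera, env, nets
def tool():
    s=readout.state(); T=np.eye(4); T[:3,:3]=R.from_euler('xyz',s['tcp_rot']).as_matrix(); T[:3,3]=s['eef_pos']; return s,T
def shot(name):
    s,T=tool(); p=read_camera(name)
    if 'mount' in p: M=T@np.array(p['mount'])
    else:
        M=np.eye(4); r=cv2.Rodrigues(np.array(p['rvec'],float))[0]; M[:3,:3]=r.T; M[:3,3]=-r.T@np.array(p['tvec'],float).ravel()
    return p,M
def save(p,f): cv2.imwrite('pics/'+f,cv2.cvtColor(p['img'],cv2.COLOR_RGB2BGR))
def find(p,M,n,mark=True):
    r=(nets.mark_of if mark else nets.look_for)(p,n)
    return [(round(d['confidence'],2),np.round((M@np.r_[d['point'],1])[:3],1).tolist()) for d in r[:2]]
def ray(p,M,u,v,z):
    f=p['img'].shape[0]/2/np.tan(np.radians(p['vfov'])/2)
    d=M[:3,:3]@np.array([(u-p['cx'])/f,(v-p['cy'])/f,1]); return M[:3,3]+d*(z-M[2,3])/d[2]
def proj(p,M,X):
    f=p['img'].shape[0]/2/np.tan(np.radians(p['vfov'])/2)
    c=np.linalg.inv(M)@np.r_[X,1]; return c[0]/c[2]*f+p['cx'],c[1]/c[2]*f+p['cy']
E
python3 - <<'E'
from h import *
s,T=tool(); print(s,env.grip_point_offset); print(T.round(3))
for c in ['scene','top','wrist']:
    p,M=shot(c); save(p,c+'0.png'); print(c,M[:3,3].round(),M[:3,2].round(2))
    for n in ['jig','stop_face','rail_center','rail_end','knob_grip','collar','glue','dowels','cup','tape','offcut','mallet','driver']: print(n,find(p,M,n))
E
python3 -c "
import cv2,numpy as np
a=[cv2.imread('pics/%s0.png'%c) for c in ('scene','top')]
" 
```

```text
pics
{'t': 0.0, 'joints': array([-1.26458947e+00,  4.91588246e-01,  1.55942145e+00, -3.46921897e-06,
        1.09171872e+00, -1.05625850e-01]), 'qvel': array([ 0.00037356,  0.00054427, -0.00035575, -0.00062642,  0.0002991 ,
       -0.00087153]), 'tau': array([-2.56395062e-03, -6.12649870e+01, -2.58188206e+01,  6.90545049e-02,
        4.79899545e-02, -1.33376898e-04]), 'eef_pos': array([ 250.1149999 , -572.51556719,  214.05357519]), 'tcp_rot': array([-1.57192608e+00,  1.16682286e-04, -2.72975841e+00]), 'ft_force': array([ 0.5359887 , -0.13235755,  0.63465998]), 'moment': array([-0.00162045,  0.00367232,  0.00651505]), 'opening': 0.9989870368765407} 18.8
[[-9.16000e-01 -0.00000e+00  4.00000e-01  2.50115e+02]
 [-4.00000e-01  1.00000e-03 -9.16000e-01 -5.72516e+02]
 [-0.00000e+00 -1.00000e+00 -1.00000e-03  2.14054e+02]
 [ 0.00000e+00  0.00000e+00  0.00000e+00  1.00000e+00]]
scene [1151. -684. 1011.] [-0.46  0.54 -0.71]
jig [(0.94, [642.7, 30.4, -2.7])]
stop_face [(0.91, [693.4, 18.2, 30.8])]
rail_center [(0.87, [499.2, 44.4, 25.6])]
rail_end [(0.71, [645.3, 28.3, 28.5])]
knob_grip [(0.87,
[... 541 characters left out ...]

rail_end [(0.96, [642.6, 29.3, 28.1]), (0.64, [691.4, 21.4, 30.3])]
knob_grip [(0.71, [641.5, 30.6, 130.4]), (0.57, [672.2, 192.2, 1.4])]
collar [(0.48, [637.6, 29.7, 88.0]), (0.32, [608.6, 472.2, -0.2])]
glue [(0.82, [669.5, 191.1, 0.8])]
dowels [(0.93, [628.6, -141.5, -1.1]), (0.59, [642.9, 29.7, 29.5])]
cup [(0.67, [586.3, -514.0, 2.9])]
tape [(0.74, [608.5, 472.8, 1.2]), (0.15, [636.8, 29.8, 89.1])]
offcut [(0.88, [531.9, 212.0, 2.6])]
mallet [(0.66, [400.0, -445.8, 0.5])]
driver [(0.67, [487.5, -122.7, -0.1])]
wrist [ 318. -542.  385.] [-0.24 -0.11 -0.96]
jig []
stop_face []
rail_center []
rail_end []
knob_grip []
collar []
glue []
dowels []
cup []
tape []
offcut []
mallet []
driver []
```

View pics/scene0.png

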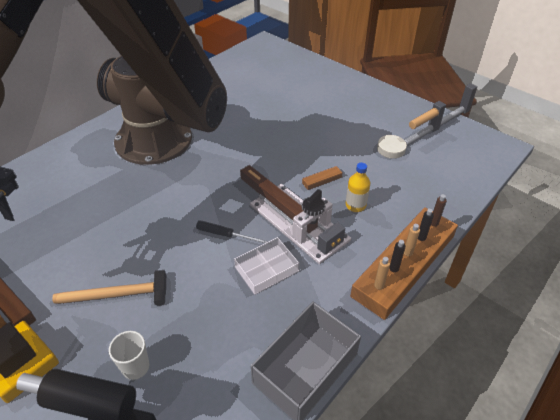

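View pics/top0.png

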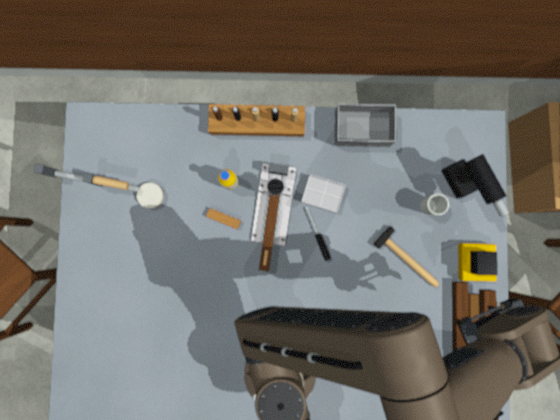

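The scene view shows the jig at about (300,215) px, with the knob at (315,200), the glue at (358,190) and the tray at (266,263). The top view has the knob at (275,187), and the network positions match both pictures. I'll move over the rail now.

apply_moves --increments '[[[-5.2,0,-3.1],[0,0,0],9.5],[[-5.2,0,-3.1],[0,0,0],9.5],[[-5.2,0,-3.1],[0,0,0],9.5],[[-5.2,0,-3.1],[0,0,0],9.5],[[-5.2,0,-3.1],[0,0,0],9.5]]'

```text
t: 2.72
eef_pos: [429.4, -323.3, 214.2]
tcp_rot: [-1.569, 0.0, -2.737]
ft_force: [0.3, -0.3, -0.6]
opening: 0.999
```

apply_moves --increments '[[[0,0,-5.8],[0,0,0],9.5],[[0,0,-5.8],[0,0,0],9.5],[[0,0,0],[0,10.2,0],9.5],[[0,0,0],[0,10.2,0],9.5],[[0,0,0],[0,10.2,0],9.5]]'

```text
t: 3.35
eef_pos: [383.9, -209.4, 214.5]
tcp_rot: [-1.569, 0.003, 3.004]
ft_force: [0.2, 0.2, 0.5]
opening: 1.001
```

```bash
cat >> h.py <<'E'
def go(x,y,z,ang,grip=None):
    """tool-frame shift (cm) to a world TCP, and turn about tool y (deg) so that -toolx points at ang"""
    s,T=tool(); d=T[:3,:3].T@(np.array([x,y,z])-T[:3,3])/10
    a=np.arctan2(-T[1,0],-T[0,0]); t=np.degrees((a-ang+np.pi)%(2*np.pi)-np.pi)
    print('t',round(s['t'],2),'tcp',T[:3,3].round(1),'ang',a.round(4),'joints',s['joints'].round(2),'F',s['ft_force'].round(1),'M',s['moment'].round(2),'op',round(s['opening']*95,1))
    print('tilt',T[:3,1].round(4),'shift cm',d.round(2),'turn',t.round(2))
E
python3 -c "
from h import *
go(454,50,200,-.125)"
```

```text
t 3.35 tcp [ 383.9 -209.4  214.5] ang -0.1373 joints [-0.65  0.22  2.   -0.    0.92  1.06] F [0.2 0.2 0.5] M [-0.05  0.02 -0.02] op 95.1
tilt [ 0.0028 -0.0023 -1.    ] shift cm [ -3.39   1.41 -26.66] turn -0.7
```

apply_moves --increments '[[[-1,0,-5.4],[0,0,0],9.5],[[-1,0,-5.4],[0,0,0],9.5],[[-1,0,-5.4],[0,0,0],9.5],[[-0.5,0,-5.4],[0,0,0],9.5],[[0,0,-5.0],[0,0,0],9.5]]'

```text
t: 3.98
eef_pos: [458.8, 53.2, 215.1]
tcp_rot: [-1.568, 0.007, 2.994]
ft_force: [0.4, -0.7, 0.8]
opening: 1.002
```

```bash
python3 -c "
from h import *
go(454,50,200,-.125)
for i in range(2):
  p,M=shot('wrist')
  for n in ['stop_face','rail_center','rail_end','knob_grip','collar','jig','bed']: print(n,find(p,M,n))
save(p,'w1.png')
for i in range(2):
  p,M=shot('top')
  for n in ['stop_face','rail_center','rail_end','knob_grip','collar','jig','bed']: print(n,find(p,M,n))
save(p,'t1.png')
"
```

```text
t 3.98 tcp [458.8  53.2 215.1] ang -0.148 joints [-0.03  0.26  1.94 -0.    0.93  1.7 ] F [ 0.4 -0.7  0.8] M [0.06 0.01 0.06] op 95.2
tilt [ 0.0064 -0.0036 -1.    ] shift cm [0.44 1.5  0.39] turn -1.32
stop_face []
rail_center [(0.92, [500.6, 46.2, 27.5]), (0.33, [535.3, 207.8, -2.7])]
rail_end []
knob_grip []
collar []
jig []
bed []
stop_face []
rail_center [(0.91, [500.8, 44.2, 28.4])]
rail_end []
knob_grip []
collar [(0.17, [534.3, 208.3, 4.1])]
jig [(0.25, [486.9, -128.9, 1.2])]
bed []
stop_face [(0.57, [692.0, 23.6, 31.3])]
rail_center [(0.65, [498.5, 46.4, 28.3]), (0.29, [634.1, 25.2, 0.3])]
rail_end [(0.65, [642.2, 29.3, 29.2]), (0.26, [669.4, 195.0, 1.6])]
knob_grip [(0.63, [644.1, 29.5, 134.1])]
collar [(0.49, [638.7, 31.1, 90.7])]
jig [(0.71, [641.6, 28.8, -0.8])]
bed [(0.72, [634.6, 26.5, -0.8])]
stop_face [(0.52, [690.4, 20.8, 30.4])]
rail_center []
rail_end [(0.66, [398.7, -446.5, -0.4]), (0.58, [642.1, 29.4, 31.6])]
knob_grip [(0.7, [642.2, 28.9, 133.4]), (0.17, [693.0, 25.1, 31.4])]
collar [(0.64, [635.9, 25.7, 87.7]), (0.53, [486.1, -123.2, 0.4])]
jig [(0.86, [642.8, 30.2, 4.7])]
bed [(0.96, [633.5, 25.3, -0.8]), (0.73, [638.7, 33.0, 89.6])]
```

View pics/w1.png

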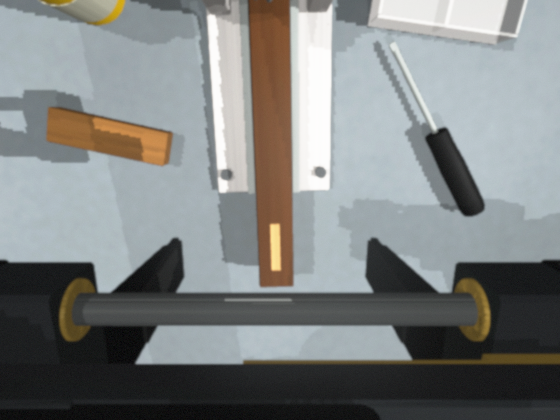

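The wrist view shows the rail running from its near end at about (276,285) px up under the bridge. Its edges are (249,0)–(259,285) and (290,0)–(294,285), and the near end of the bed is at row 190. From these I'll compute the channel axis and the rail position.

```bash
python3 -c "
from h import *
p,M=shot('wrist')
E=[ray(p,M,*q,48) for q in [(249,2),(259,283),(290,2),(294,283)]]
for e in E: print(e.round(1))
for a,b in((0,1),(2,3)):
  d=E[a]-E[b]; print('ang',np.arctan2(d[1],d[0]))
m=(E[1]+E[3])/2; print('near end',m.round(1))
B=[ray(p,M,*q,12) for q in [(207,10),(217,190),(333,10),(331,190)]]
for e in B: print(e.round(1))
for a,b in((0,1),(2,3)):
  d=B[a]-B[b]; print('ang',np.arctan2(d[1],d[0]))
"
```

```text
[624.3  48.5  48. ]
[363.   81.9  48. ]
[619.2  13.8  48. ]
[357.5  45.7  48. ]
ang -0.12734338273731635
ang -0.12136235999256587
near end [360.2  63.8  48. ]
[633.5  89.7  12. ]
[460.4 113.4  12. ]
[615.9 -28.8  12. ]
[442.1  -8.1  12. ]
ang -0.13591246284072586
ang -0.1183138739558667
```

```bash
python3 -c "
from h import *
go(457,51.3,26,-.125)"
```

```text
t 5.62 tcp [458.4  51.4 214.9] ang -0.1482 joints [-0.03  0.26  1.95 -0.    0.93  1.69] F [ 0.4 -0.2 -0. ] M [ 0.07 -0.04 -0.02] op 95.0
tilt [ 0.0058 -0.0035 -1.    ] shift cm [ 0.26 18.89 -0.02] turn -1.33
```

apply_moves --increments '[[[0.2,5,0],[0,-1.3,0],8],[[0,5,0],[0,0,0],7],[[0,4,0],[0,0,0],7],[[0,3,0],[0,0,0],7],[[0,1,0],[0,0,0],7]]'

```text
t: 6.25
eef_pos: [459.8, 50.9, 31.4]
tcp_rot: [-1.569, 0.012, 3.017]
ft_force: [0.7, -0.1, -0.0]
opening: 0.733
```

```bash
python3 -c "
from h import *
go(457,51.3,26,-.125)"
```

```text
t 6.25 tcp [459.8  50.9  31.4] ang -0.1248 joints [-0.03  0.57  2.13 -0.01  0.44  1.67] F [ 0.7 -0.1 -0. ] M [ 0.03  0.01 -0.  ] op 69.6
tilt [ 0.0116 -0.0037 -0.9999] shift cm [ 0.29  0.54 -0.  ] turn 0.01
```

apply_moves --increments '[[[0.1,0.5,0],[0,0,-0.6],6],[[0,0,0],[0,0,0],3],[[0,0,0],[0,0,0],3],[[0,0,0],[0,0,0],3],[[0,0,0],[0,0,0],3]]'

```text
t: 6.88
eef_pos: [460.1, 51.1, 28.8]
tcp_rot: [-1.569, 0.005, 3.017]
ft_force: [-0.1, 0.5, -1.6]
opening: 0.378
```

```bash
python3 -c "
from h import *
go(457,51.3,26,-.125)"
```

```text
t 6.88 tcp [460.1  51.1  28.8] ang -0.1246 joints [-0.03  0.57  2.12 -0.01  0.44  1.67] F [-0.1  0.5 -1.6] M [0.1  0.08 0.  ] op 35.9
tilt [ 0.0044 -0.0024 -1.    ] shift cm [0.32 0.27 0.01] turn 0.02
```

apply_moves --increments '[[[-0.6,0,0],[0,0,0],3],[[-0.8,0,0],[0,0,0],3],[[-0.8,0,0],[0,0,0],3],[[-0.7,0,0],[0,0,0],3],[[-0.4,0,0],[0,0,0],3]]'

```text
t: 7.5
eef_pos: [495.4, 46.6, 29.0]
tcp_rot: [-1.569, 0.005, 3.017]
ft_force: [-0.0, -0.3, -1.1]
opening: 0.376
```

```bash
python3 -c "
from h import *
go(457,51.3,28,-.125)
p,M=shot('top')
for n in ['stop_face','rail_center','rail_end']: print(n,find(p,M,n))"
```

```text
t 7.5 tcp [495.4  46.6  29. ] ang -0.1247 joints [-0.04  0.6   2.04 -0.    0.5   1.66] F [-0.  -0.3 -1.1] M [0.04 0.1  0.01] op 35.8
tilt [ 0.0046 -0.0024 -1.    ] shift cm [3.87 0.08 0.01] turn 0.02
stop_face [(0.79, [693.2, 20.4, 30.0])]
rail_center [(0.67, [535.5, 40.7, 28.0])]
rail_end []
```

apply_moves --increments '[[[-0.15,0,0],[0,0,0],3],[[-0.15,0,0],[0,0,0],3],[[-0.1,0,0],[0,0,0],3],[[-0.1,0,0],[0,0,0],3],[[-0.1,0,0],[0,0,0],3]]'

```text
t: 8.32
eef_pos: [500.5, 46.0, 29.0]
tcp_rot: [-1.569, 0.004, 3.017]
ft_force: [0.1, 0.1, -1.4]
opening: 0.379
```

apply_moves --increments '[[[-0.1,0,0],[0,0,0],3],[[-0.1,0,0],[0,0,0],3],[[-0.1,0,0],[0,0,0],3],[[-0.1,0,0],[0,0,0],3],[[-0.1,0,0],[0,0,0],3]]'

```text
t: 8.95
eef_pos: [505.8, 45.4, 29.1]
tcp_rot: [-1.569, 0.004, 3.017]
ft_force: [-0.9, 0.2, -2.5]
opening: 0.375
```

apply_moves --increments '[[[-0.08,0,0],[0,0,0],3],[[-0.08,0,0],[0,0,0],3],[[-0.08,0,0],[0,0,0],3],[[-0.08,0,0],[0,0,0],3],[[-0.08,0,0],[0,0,0],3]]'

```text
t: 9.57
eef_pos: [509.9, 44.8, 29.0]
tcp_rot: [-1.569, 0.004, 3.017]
ft_force: [-2.2, 0.4, -1.4]
opening: 0.378
```

apply_moves --increments '[[[-0.06,0,0],[0,0,0],3],[[-0.06,0,0],[0,0,0],3],[[-0.06,0,0],[0,0,0],3],[[-0.06,0,0],[0,0,0],3],[[-0.06,0,0],[0,0,0],3]]'

```text
t: 10.2
eef_pos: [509.9, 44.7, 28.7]
tcp_rot: [-1.568, -0.003, 3.017]
ft_force: [-5.8, -0.1, 1.6]
opening: 0.374
```

apply_moves --increments '[[[-0.12,0,0],[0,0,0],3],[[-0.12,0,0],[0,0,0],3],[[-0.12,0,0],[0,0,0],3],[[-0.12,0,0],[0,0,0],3],[[0,0,0],[0,0,0],3]]'

```text
t: 10.82
eef_pos: [509.8, 44.6, 28.6]
tcp_rot: [-1.568, -0.013, 3.017]
ft_force: [-0.9, 0.1, -0.9]
opening: 0.379
```

```bash
python3 -c "
from h import *
go(457,51.3,28,-.125)
p,M=shot('top')
for n in ['stop_face','rail_center','rail_end','knob_grip']: print(n,find(p,M,n))
p,M=shot('scene')
for n in ['stop_face','rail_center','rail_end','knob_grip']: print(n,find(p,M,n))
x,y=map(int,proj(p,M,[690,25,60])); c=p['img'][max(y-60,0):y+60,x-80:x+80]
cv2.imwrite('pics/s2.png',cv2.cvtColor(cv2.resize(c,None,fx=5,fy=5,interpolation=2),4))"
```

```text
t 10.82 tcp [509.8  44.6  28.6] ang -0.1241 joints [-0.04  0.62  1.99 -0.    0.55  1.66] F [-0.9  0.1 -0.9] M [ 0.04 -0.02 -0.1 ] op 36.0
tilt [-0.0132 -0.0015 -0.9999] shift cm [ 5.33  0.12 -0.01] turn 0.05
stop_face [(0.55, [690.5, 21.4, 30.5])]
rail_center [(0.66, [545.6, 38.1, 27.7])]
rail_end [(0.63, [692.6, 22.3, 30.1])]
knob_grip [(0.48, [642.7, 28.2, 133.8])]
stop_face [(0.97, [691.3, 23.2, 26.3]), (0.31, [639.4, 26.8, 0.4])]
rail_center [(0.79, [546.9, 38.7, 27.3])]
rail_end [(0.58, [699.7, 24.8, 30.2])]
knob_grip [(0.97, [640.3, 28.5, 138.3]), (0.51, [697.3, 20.4, 7.0])]
```

View pics/s2.png

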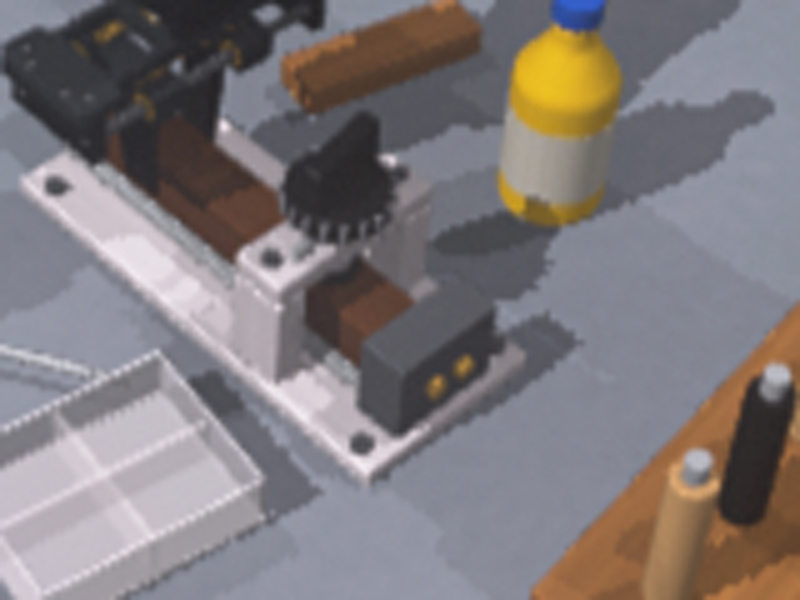

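The rail now butts against the block at about (375,330) px in the crop, and the TCP stalled after about 50 mm of travel. I'll release it and lift.

apply_moves --increments '[[[0,0,0],[0,0,0],7],[[0,0,0],[0,0,0],7],[[0,0,0],[0,0,0],7],[[0,-5,0],[0,0,0.7],7],[[0,-6,0],[0,0,0],7]]'

```text
t: 11.95
eef_pos: [510.6, 44.7, 137.6]
tcp_rot: [-1.567, -0.005, 3.017]
ft_force: [1.3, 0.1, 0.5]
opening: 0.736
```

apply_moves --increments '[[[0,-6,0],[0,0,0],7],[[0,-6,0],[0,0,0],7],[[-2,-2,0],[0,0,0],7],[[-3,0,0],[0,0,0],7],[[-1,0,0],[0,0,0],7]]'

```text
t: 12.58
eef_pos: [572.4, 37.6, 288.5]
tcp_rot: [-1.568, 0.006, 3.017]
ft_force: [-0.4, 0.2, -0.6]
opening: 0.735
```

```bash
python3 -c "
from h import *
go(641,29,116,-.125)
for i in range(2):
  p,M=shot('wrist')
  for n in ['stop_face','rail_end','knob_grip','collar','jig']: print(n,find(p,M,n))
save(p,'w3.png')
np.save('w3M.npy',M)
print(proj(p,M,[641,29,143]))
"
```

```text
t 12.57 tcp [572.4  37.6 288.5] ang -0.1243 joints [-0.05  0.35  1.59 -0.    1.2   1.65] F [-0.4  0.2 -0.6] M [0.03 0.06 0.02] op 69.8
tilt [ 0.0056 -0.0034 -1.    ] shift cm [-6.81 17.29 -0.04] turn 0.04
stop_face [(0.9, [695.2, 26.2, 29.4])]
rail_end [(0.93, [693.3, 23.7, 34.2])]
knob_grip [(0.65, [637.4, 29.3, 137.1])]
collar [(0.76, [636.3, 26.4, 92.2]), (0.7, [549.1, 37.3, 17.0])]
jig [(0.65, [636.8, 28.3, 1.4])]
stop_face [(0.84, [696.1, 26.3, 31.2])]
rail_end [(0.65, [693.7, 24.6, 33.8])]
knob_grip [(0.95, [640.2, 30.4, 138.2])]
collar [(0.92, [638.4, 26.6, 91.5])]
jig [(0.62, [637.5, 29.8, 1.7])]
(np.float64(274.6616157363408), np.float64(115.21828801537079))
```

View pics/w3.png

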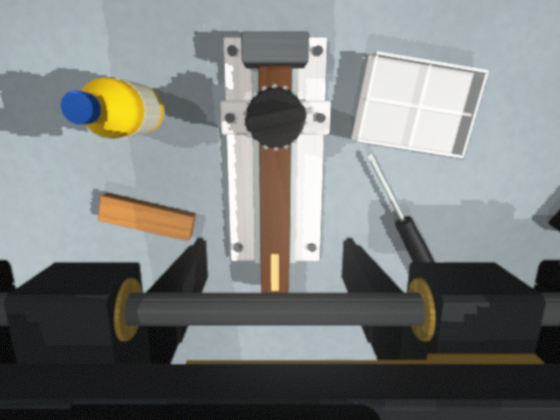

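The rail is home in this view too: its far end meets the block at about (275,66) px. The knob is at (275,117), and I need a contrast-stretched crop to see the bar.

```bash
python3 -c "
import cv2,numpy as np
im=cv2.imread('pics/w3.png')[75:160,230:320].astype(float)
a=255*np.clip(im/70,0,1)**.7
cv2.imwrite('pics/w3c.png',cv2.resize(a.astype('uint8'),None,fx=7,fy=7,interpolation=cv2.INTER_CUBIC))"
```

```text
(no output)
```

View pics/w3c.png

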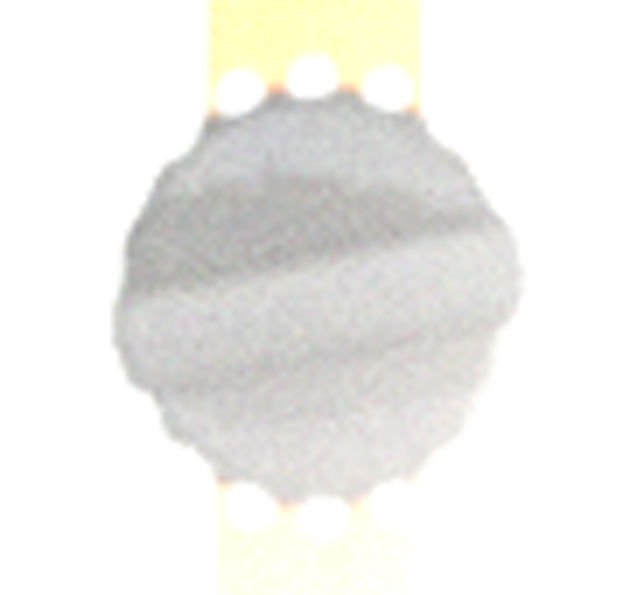

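The bar runs from about (125,342) to (510,274) in the crop, with its edges at (130,300)–(510,222) and (165,390)–(490,330). I'll convert those points to world coordinates.

```bash
python3 -c "
from h import *
p,M=shot('wrist'); 
w=lambda u,v:ray(p,M,230+(u+.5)/7-.5,75+(v+.5)/7-.5,143)
for a,b in [((130,300),(510,222)),((165,390),(490,330)),((121,342),(518,274))]:
  A,B=w(*a),w(*b); d=B-A; print(A.round(1),B.round(1),((A+B)/2).round(1),np.linalg.norm(d).round(1),'dir',np.arctan2(d[1],d[0]).round(3))
print(find(p,M,'knob_grip'))
"
```

```text
[642.8  51.9 143. ] [646.2   4.3 143. ] [644.5  28.1 143. ] 47.7 dir -1.5
[631.5  49.1 143. ] [633.7   8.1 143. ] [632.6  28.6 143. ] 41.1 dir -1.517
[637.9  53.7 143. ] [639.9   4.  143. ] [638.9  28.9 143. ] 49.8 dir -1.531
[(0.68, [638.8, 30.7, 135.7])]
```

apply_moves --increments '[[[-6,0,0],[0,0,0],7],[[0,0,0],[0,-10.5,0],5],[[0,0,0],[0,-10.5,0],5],[[0,0,0],[0,-10.5,0],5],[[0,0,0],[0,-10.5,0],5]]'

```text
t: 13.9
eef_pos: [632.4, 30.2, 287.6]
tcp_rot: [-1.567, 0.0, -2.514]
ft_force: [0.1, -0.0, 0.7]
opening: 0.529
```

apply_moves --increments '[[[0,0,0],[0,-10.5,0],5],[[0,0,0],[0,-10.5,0],5],[[0,0,0],[0,-10.5,0],5],[[0,0,0],[0,-10.5,0],5],[[0,0,0],[0,-10.5,0],5]]'

```text
t: 14.52
eef_pos: [632.3, 30.2, 287.2]
tcp_rot: [-1.569, -0.003, -1.577]
ft_force: [-0.1, 1.2, 0.1]
opening: 0.53
```

```bash
python3 -c "
from h import *
go(639,29,117,1.626)
p,M=shot('wrist')
print(find(p,M,'knob_grip'))"
```

```text
t 14.53 tcp [632.3  30.2 287.2] ang 1.5646 joints [-0.06  0.44  1.44 -0.    1.25 -0.05] F [-0.1  1.2  0.1] M [ 0.03 -0.08  0.01] op 50.3
tilt [ 0.0019 -0.0032 -1.    ] shift cm [ 0.06 17.02  0.64] turn -3.52
[(0.95, [639.4, 32.6, 135.0])]
```

apply_moves --increments '[[[0,6,0.6],[0,-3.5,0],5],[[0,6,0],[0,0,0],5],[[0,2.5,0],[0,0,0],5],[[0,0.5,0],[0,0,0],5],[[0,0,0],[0,0,0],5]]'

```text
t: 15.25
eef_pos: [640.2, 29.5, 135.0]
tcp_rot: [-1.565, -0.004, -1.54]
ft_force: [0.2, -0.3, 1.0]
opening: 0.525
```

```bash
python3 -c "
from h import *
go(639,29.5,117,1.626)
p,M=shot('wrist')
print(find(p,M,'knob_grip'))
a=255*np.clip(p['img'].astype(float)/150,0,1)**.7; p['img']=a.astype('uint8'); save(p,'w4.png')"
```

```text
t 15.25 tcp [640.2  29.5 135. ] ang 1.6019 joints [-0.06  0.59  1.6  -0.    0.94 -0.08] F [ 0.2 -0.3  1. ] M [-0.03 -0.05  0.04] op 49.9
tilt [ 0.0062 -0.0033 -1.    ] shift cm [-0.01  1.8  -0.13] turn -1.38
[(0.79, [637.2, 29.1, 135.3]), (0.66, [697.7, 24.7, 31.7])]
```

View pics/w4.png

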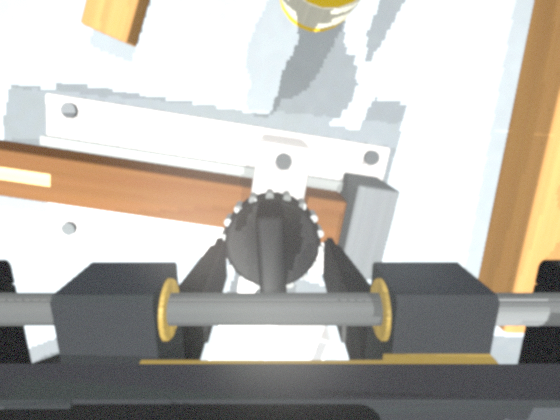

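The wrist view shows the bar at column 269 between the fingers at 225 and 330. I'll lower and close.

apply_moves --increments '[[[0,1.2,-0.15],[0,-1,0],4],[[0,0.5,0],[0,0,0],3],[[0,0,0],[0,0,0],1],[[0,0,0],[0,0,0],1],[[0,0,0],[0,0,0],1]]'

```text
t: 15.98
eef_pos: [638.9, 29.4, 119.8]
tcp_rot: [-1.562, -0.004, -1.521]
ft_force: [-3.9, 0.3, 0.4]
opening: 0.147
```

```bash
python3 -c "
from h import *
go(639,29.5,117,1.626)"
```

```text
t 15.97 tcp [638.9  29.4 119.8] ang 1.6209 joints [-0.06  0.61  1.62 -0.    0.9  -0.1 ] F [-3.9  0.3  0.4] M [-0.12  0.81  0.03] op 13.9
tilt [ 0.009  -0.0037 -1.    ] shift cm [-0.01  0.28  0.01] turn -0.29
```

apply_moves --increments '[[[0,0,0],[0,8,0],1],[[0,0,0],[0,8,0],1],[[0,0,0],[0,8,0],1],[[0,0,0],[0,8,0],1],[[0,0,0],[0,8,0],1]]'

```text
t: 16.6
eef_pos: [639.4, 29.1, 119.8]
tcp_rot: [-1.56, 0.003, -2.239]
ft_force: [0.1, -0.8, 0.2]
opening: 0.147
```

```bash
python3 -c "
from h import *
go(639,29.5,119.8,1.626)"
```

```text
t 16.6 tcp [639.4  29.1 119.8] ang 0.9027 joints [-0.06  0.61  1.62 -0.01  0.9   0.62] F [ 0.1 -0.8  0.2] M [-0.21  0.07  0.19] op 14.0
tilt [ 0.0101 -0.0047 -0.9999] shift cm [-0.01 -0.   -0.06] turn -41.44
```

apply_moves --increments '[[[0,0,0],[0,4,0],1],[[0,0,0],[0,4,0],1],[[0,0,0],[0,4,0],1],[[0,0,0],[0,4,0],1],[[0,0,0],[0,4,0],1]]'

```text
t: 17.23
eef_pos: [639.6, 28.8, 119.8]
tcp_rot: [-1.561, 0.006, -2.599]
ft_force: [0.3, 0.7, -0.5]
opening: 0.146
```

```bash
python3 -c "
from h import *
go(639,29.5,119.8,1.626)"
```

```text
t 17.23 tcp [639.6  28.8 119.8] ang 0.5426 joints [-0.06  0.61  1.62 -0.01  0.9   0.98] F [ 0.3  0.7 -0.5] M [-0.15  0.23  0.28] op 13.9
tilt [ 0.0102 -0.0059 -0.9999] shift cm [ 0.01 -0.   -0.09] turn -62.08
```

apply_moves --increments '[[[0,0,0],[0,2,0],1],[[0,0,0],[0,2,0],1],[[0,0,0],[0,2,0],1],[[0,0,0],[0,2,0],1],[[0,0,0],[0,2,0],1]]'

```text
t: 17.85
eef_pos: [639.6, 28.7, 119.8]
tcp_rot: [-1.561, 0.007, -2.781]
ft_force: [-0.5, -0.6, -1.1]
opening: 0.145
```

```bash
python3 -c "
from h import *
go(639,29.5,119.8,1.626)
for i in range(3):
  p,M=shot('scene'); print(readout.state()['moment'][2].round(2))
x,y=map(int,proj(p,M,[640,28,110])); c=p['img'][y-40:y+40,x-50:x+50].astype(float)
c=255*np.clip(c/200,0,1)**.7
cv2.imwrite('pics/s5.png',cv2.cvtColor(cv2.resize(c.astype('uint8'),None,fx=7,fy=7,interpolation=2),4))"
```

```text
t 17.85 tcp [639.6  28.7 119.8] ang 0.3602 joints [-0.06  0.61  1.62 -0.01  0.9   1.16] F [-0.5 -0.6 -1.1] M [-0.18  0.3   0.32] op 13.8
tilt [ 0.0101 -0.0063 -0.9999] shift cm [ 0.02 -0.01 -0.1 ] turn -72.53
0.29
0.21
0.22
```

apply_moves --increments '[[[0,0,0],[0,2,0],1],[[0,0,0],[0,2,0],1],[[0,0,0],[0,2,0],1],[[0,0,0],[0,2,0],1],[[0,0,0],[0,2,0],1]]'

```text
t: 18.62
eef_pos: [639.6, 28.5, 119.8]
tcp_rot: [-1.563, 0.009, -2.965]
ft_force: [-0.4, -1.4, -0.5]
opening: 0.148
```

```bash
cat > m.py <<'E'
from h import *
go(639,29.5,119.8,1.62)
m=[readout.state()['moment'][2]]
for i in range(3):
  shot('scene'); m.append(readout.state()['moment'][2])
print(np.round(m,2))
E
python3 m.py
```

```text
t 18.62 tcp [639.6  28.5 119.8] ang 0.1763 joints [-0.06  0.61  1.62 -0.01  0.9   1.34] F [-0.4 -1.4 -0.5] M [-0.28  0.39  0.31] op 14.0
tilt [ 0.0101 -0.0066 -0.9999] shift cm [ 0.04 -0.   -0.11] turn -82.72
[0.31 0.27 0.25 0.26]
```

Total turned so far is 1.445 rad and the torque is still rising. I'll keep turning in small steps.

apply_moves --increments '[[[0,0,0],[0,2,0],1],[[0,0,0],[0,2,0],1],[[0,0,0],[0,2,0],1],[[0,0,0],[0,2,0],1],[[0,0,0],[0,2,0],1]]'

```text
t: 19.4
eef_pos: [639.6, 28.3, 119.8]
tcp_rot: [-1.564, 0.01, 3.134]
ft_force: [-0.4, -1.6, -0.5]
opening: 0.144
```

```bash
python3 m.py
```

```text
t 19.4 tcp [639.6  28.3 119.8] ang -0.0073 joints [-0.06  0.61  1.62 -0.01  0.9   1.53] F [-0.4 -1.6 -0.5] M [-0.34  0.37  0.34] op 13.7
tilt [ 0.01   -0.0068 -0.9999] shift cm [ 0.06 -0.   -0.12] turn -93.24
[0.34 0.33 0.29 0.29]
```

apply_moves --increments '[[[0,0,0],[0,2,0],1],[[0,0,0],[0,2,0],1],[[0,0,0],[0,2,0],1],[[0,0,0],[0,2,0],1],[[0,0,0],[0,2,0],1]]'

```text
t: 20.18
eef_pos: [639.5, 28.2, 119.8]
tcp_rot: [-1.566, 0.011, 2.95]
ft_force: [-0.2, -1.8, -0.2]
opening: 0.143
```

```bash
python3 m.py
```

```text
t 20.18 tcp [639.5  28.2 119.8] ang -0.1916 joints [-0.06  0.61  1.62 -0.01  0.9   1.71] F [-0.2 -1.8 -0.2] M [-0.39  0.42  0.18] op 13.6
tilt [ 0.0098 -0.0069 -0.9999] shift cm [ 0.07 -0.   -0.12] turn -103.8
[0.18 0.2  0.19 0.15]
```

Torque is falling, so the slip has begun.

apply_moves --increments '[[[0,0,0],[0,2,0],1],[[0,0,0],[0,2,0],1],[[0,0,0],[0,2,0],1],[[0,0,0],[0,2,0],1],[[0,0,0],[0,2,0],1]]'

```text
t: 20.95
eef_pos: [639.5, 28.1, 119.8]
tcp_rot: [-1.568, 0.011, 2.765]
ft_force: [-1.0, -3.2, 0.3]
opening: 0.146
```

```bash
python3 m.py
```

```text
t 20.95 tcp [639.5  28.1 119.8] ang -0.3768 joints [-0.06  0.61  1.62 -0.01  0.9   1.9 ] F [-1.  -3.2  0.3] M [-0.39  0.45  0.25] op 13.8
tilt [ 0.0097 -0.0066 -0.9999] shift cm [ 0.09 -0.   -0.11] turn -114.41
[0.25 0.12 0.15 0.16]
```

apply_moves --increments '[[[0,0,0],[0,2,0],1],[[0,0,0],[0,2,0],1],[[0,0,0],[0,1.5,0],1],[[0,0,0],[0,0,0],1],[[0,0,0],[0,0,0],1]]'

```text
t: 21.72
eef_pos: [639.4, 28.0, 119.8]
tcp_rot: [-1.569, 0.012, 2.665]
ft_force: [-0.8, -3.7, -1.0]
opening: 0.146
```

```bash
cat >> m.py <<'E'
out=[]
for n,X in(('scene',[640,28,105]),('wrist',[640,28,100])):
  p,M=shot(n); x,y=map(int,proj(p,M,X)); y0=max(y-50,0);x0=max(x-60,0); c=p['img'][y0:y0+100,x0:x0+120].astype(float)
  out.append(cv2.resize((255*np.clip(c/160,0,1)**.6).astype('uint8'),(400,333),interpolation=2)); print(n,x,y)
import sys
if len(sys.argv)>1: cv2.imwrite('pics/'+sys.argv[1],cv2.cvtColor(np.hstack(out),4))
E
python3 m.py m1.png
```

```text
t 21.73 tcp [639.4  28.  119.8] ang -0.4763 joints [-0.06  0.61  1.62 -0.01  0.9   2.  ] F [-0.8 -3.7 -1. ] M [-0.38  0.42  0.3 ] op 13.8
tilt [ 0.0096 -0.0069 -0.9999] shift cm [ 0.1  -0.   -0.11] turn -120.11
[0.3  0.33 0.27 0.29]
scene 312 205
wrist 274 243
```

View pics/m1.png

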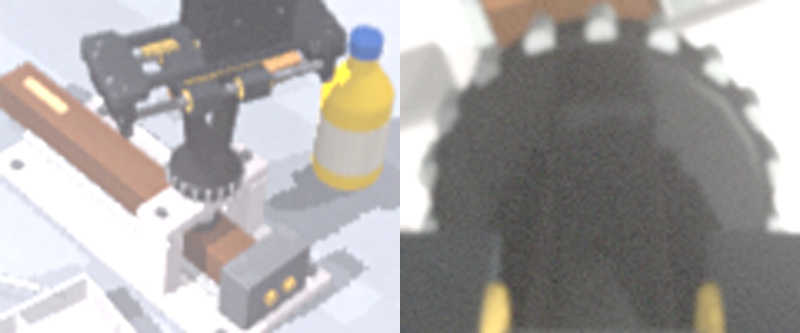

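The torque fell over 1.63–2.0 rad and came back to about 0.3 at 2.1 rad, which suggests one click. The pointer is hidden in the crops. I'll let go, back off and look at it obliquely from behind.

apply_moves --increments '[[[0,0,0],[0,0,0],4],[[0,0,0],[0,0,0],4],[[0,-2.5,0],[0,0,0],4],[[0,-5,0],[0,0,0],4],[[4,0,0],[0,0,0],4]]'

```text
t: 22.6
eef_pos: [604.8, 47.5, 196.1]
tcp_rot: [-1.572, 0.013, 2.662]
ft_force: [-0.2, 0.5, -0.6]
opening: 0.423
```

apply_moves --increments '[[[6,0,0],[0,0,0],4],[[5,0,0],[0,0,10],4],[[0,0,0],[0,0,10],4],[[0,0,0],[0,0,10],4],[[0,0,0],[0,0,10],4]]'

```text
t: 23.22
eef_pos: [520.5, 57.8, 254.9]
tcp_rot: [-1.611, 0.605, 2.72]
ft_force: [0.7, -0.2, 0.6]
opening: 0.418
```

```bash
python3 -c "
from h import *
go(639,29,119.8,1.62)
p,M=shot('wrist')
x,y=map(int,proj(p,M,[639,29,105])); print(x,y,find(p,M,'collar'))
np.save('w6.npy',np.r_[p['img'].ravel()]); 
y0=min(max(y-60,0),300); c=p['img'][y0:y0+120,x-80:x+80].astype(float)
cv2.imwrite('pics/w6.png',cv2.cvtColor(cv2.resize((255*np.clip(c/200,0,1)**.6).astype('uint8'),None,fx=5,fy=5,interpolation=2),4)); print(x-80,y0)"
```

```text
t 23.23 tcp [520.5  57.8 254.9] ang -0.4215 joints [ 0.12  0.17  2.1  -0.7   0.41  2.68] F [ 0.7 -0.2  0.6] M [0.19 0.28 0.01] op 39.7
tilt [ 0.5346 -0.1958 -0.8221] shift cm [-2.18 18.   -1.5 ] turn -116.97
260 171 [(0.62, [633.6, 28.6, 90.5])]
180 111
```

View pics/w6.png

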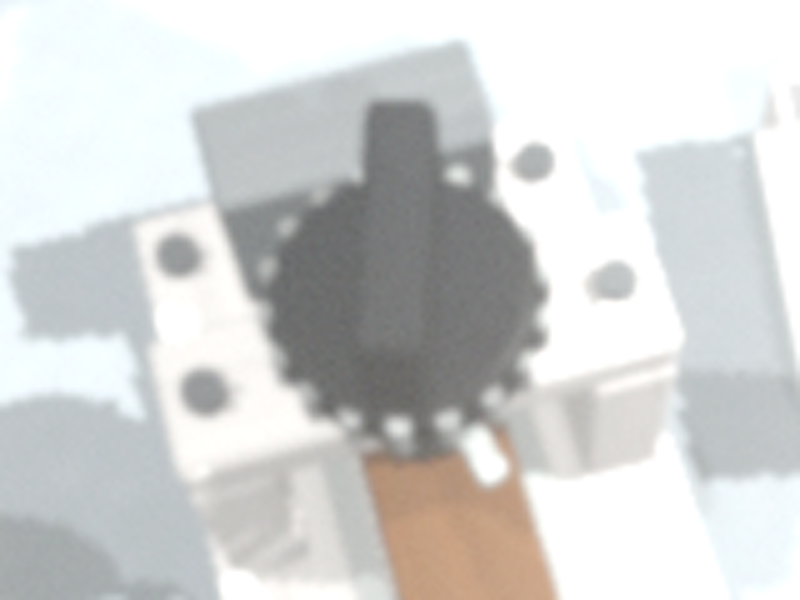

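The oblique view shows the bar along (405,105)–(388,350) and the white collar pointer at (475,430)–(495,480), clearly turned apart from the bar. I'll work out the angle between them.

```bash
python3 -c "
from h import *
p,M=shot('wrist'); 
w=lambda u,v,z:ray(p,M,180+(u+.5)/5-.5,111+(v+.5)/5-.5,z)
f=lambda d:np.arctan2(d[1],d[0]).round(3)
A,B=w(400,103,143),w(390,348,143); print('bar',A.round(),B.round(),'mid',((A+B)/2).round(1),f(B-A),f(w(358,348,143)-w(368,110,143)),f(w(423,348,143)-w(437,110,143)))
c=(A+B)/2
for z in (88,90,94):
  t,b=w(495,483,z),w(473,432,z); print(z,'ptr tip',t.round(1),'from axis',f(t-np.array([639,29,z])),f(t-c),'own',f(t-b))
"
```

```text
bar [663.  16. 143.] [616.  37. 143.] mid [639.2  26.6 143. ] 2.715 2.72 2.692
88 ptr tip [602.5  23.5  88. ] from axis -2.993 -3.058 own 3.117
90 ptr tip [601.8  23.8  90. ] from axis -3.002 -3.066 own 3.117
94 ptr tip [600.4  24.3  94. ] from axis -3.019 -3.081 own 3.117
```

The pointer is at about 3.2 rad and the bar at 2.70 rad, so the slip is about 0.5 rad, which is one click. Joint 6 is near its limit, so I'll back it off, then check the rail once more.

apply_moves --increments '[[[0,-2,0],[0,0,-10],4],[[0,-2,0],[0,-8,-10],4],[[0,-2,0],[0,-8,0],4],[[0,0,0],[0,0,0],4],[[0,0,0],[0,0,0],4]]'

```text
t: 24.0
eef_pos: [499.9, 61.7, 295.6]
tcp_rot: [-1.497, 0.349, 2.961]
ft_force: [0.8, 0.2, -0.1]
opening: 0.418
```

```bash
python3 -c "
from h import *
go(639,29,119.8,1.62)
for n in('top','scene'):
  p,M=shot(n)
  for k in ['stop_face','rail_end','rail_center']: print(n,k,find(p,M,k))
x,y=map(int,proj(p,M,[670,25,60])); c=p['img'][y-45:y+45,x-60:x+60]
cv2.imwrite('pics/s7.png',cv2.cvtColor(cv2.resize(c,None,fx=6,fy=6,interpolation=2),4))"
```

```text
t 24.0 tcp [499.9  61.7 295.6] ang -0.1801 joints [ 0.08  0.13  1.93 -0.23  0.78  1.98] F [ 0.8  0.2 -0.1] M [0.11 0.17 0.03] op 39.8
tilt [ 0.3223 -0.1335 -0.9372] shift cm [-7.4  21.39 -0.85] turn -103.14
top stop_face [(0.46, [692.5, 20.7, 29.9])]
top rail_end [(0.95, [691.3, 24.9, 29.8])]
top rail_center [(0.85, [547.9, 39.9, 27.0])]
scene stop_face [(0.66, [691.9, 17.1, 30.6]), (0.23, [611.6, 469.7, 1.6])]
scene rail_end [(0.63, [694.0, 23.8, 29.0])]
scene rail_center [(0.69, [549.3, 41.5, 26.2])]
```

View pics/s7.png

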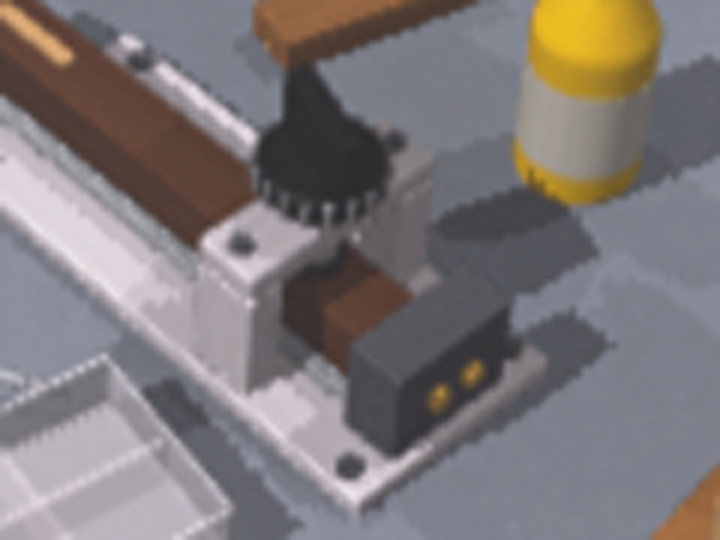

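The rail still meets the block at about (375,340) px, the pad is down on it, and nothing touches the gripper. Handing in.

```bash
python3 -c "
from h import *
print(env.job_done())"
```

```text
the job is handed in; nothing more can be done
None
```

The rail is home against the bush block, the knob has clicked over once, and the job was handed in at about 24 s with the gripper clear of everything.

- **Rail:** I gripped it and slid it about 50 mm until it stalled against the block. The highest wrist force I read was about 6 N. The last pictures show it still butting the block, and the networks put its end within a few mm of the block's face, which is no finer than their own accuracy.
- **Knob:** I turned it about 2.1 rad clockwise in one grasp. The torque rose to about 0.31 N m, fell, then rose again. I never read it go negative, as a click should, so I checked it by eye. An oblique picture puts the bar 0.4 to 0.56 rad on from the collar's pointer, which fits one click of 0.52 rad.
- **Not measured:** The force of the pad on the rail. I inferred it from the torque peak and the click. I did not re-measure the bystanders, but no move went near them, and the glue, tray and offcut showed no shift in the last picture.

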